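Sweep the spent screw caps into the bench waste chute

ROBOT

A 6-joint arm with a two-finger parallel gripper is mounted at the origin on the work surface. World frame = base frame: x ahead of the robot, y to its left, z up, the work surface at z = 0. Lengths are in mm, angles in rad, forces in N, time in s.
With the tool pointing down it reaches from about 425 to 925 mm from the base axis. Payload 12.5 kg.
Tool frame: the origin (TCP) lies at the very end of the fingers, on their centre line; the grasp point (between the pads) lies 19 mm behind it; z points along the fingers, x is the direction in which the jaws open and shut, and the axes are right-handed (so a half turn about z gives the same grasp; the last joint's range is limited). The gripper opens to 85 mm and grips with 20 to 120 N. Pads are 22 mm wide; open, the fingers measure 114 mm over their backs; the gripper's body (76 mm by 85 mm) begins 54 mm behind the grasp point. The pads swing forward as they close: fully open they stand 13 mm farther back than shut.
Start: joints at [-1.395, 0.491, 1.559, -0, 1.092, -0.106], TCP at [173.826, -600.358, 231.327] pointing down, gripper open.
Joint ranges: [-3.1, 3.1], [-0.84, 2.19], [0.05, 2.79], [-1.13, 4.28], [0.06, 2.93], [-2.69, 2.69]. Speed limits (rad/s): [2.22, 2.22, 2.79, 3.14, 3.14, 3.14].

INTERFACE

Orientations are given as a unit quaternion [w, x, y, z].
In Python, from station import env, cams gives the robot as it stands.
- The arm moves only by the tool drive_tool, never from a script. Its argument "rows" is a list of rows, each a list of 5 numbers: the gripper command: -1 is fully open, 1 is shut, values between are in proportion, then the shift along the tool's x, y, z in m, then the turn about the tool's z in rad. In form: [[claw, x, y, z, spin], ...]. A call has 1 to 8 rows; each row shifts and turns the commanded pose from where the row before left it, along the tool's axes as they then stand; what a row does not reach is not made up. A row lasts 1/10 s, in which the tool goes at most 50 mm and 8.59 degrees, less where a joint would pass 70% of its speed; a pose out of reach is approached as far as the arm can. A call is refused whole if a number of a shift passes 0.05 or a number of a turn 0.15, either way. A call with a gripper value outside its range is refused whole. The fingers move at their own pace and stop on an object; the grip force is fixed at half the most. Time passes only in rows, so rows that do not move let the fingers close. It gives the time, the measured TCP pose, the force and the opening at its end, in the units of the state.
- env.read_state(): the state, without advancing time (a new reading comes with each control period).
- cams.get_image(name): name is "scene" or "top" or "wrist"; returns a dict with "img" (420x560x3 uint8, blue, green, red), "z_map" (420x560 float32, mm along the optical axis (not along the pixel's ray), 0 where there is no reading), "mtx" (3x3 intrinsics, pixels), "world_to_cam" (4x4, takes a point from world to camera coordinates); the wrist camera has in their place "T_tool_cam" (4x4, takes a point from camera to tool coordinates, whose origin is the TCP and whose axes are the tool frame's). Camera axes: x right, y down, z forward; pixel columns grow to the right and rows downward; lengths in mm; the calibration is good to about 2 mm. The wrist camera is an equidistant fisheye: a pixel r from the principal point sees the ray r / f radians off the axis. A picture is of the moment at which its call begins: read the wrist's pose just before it.
- env.close_job(): hands the job in, once; it reports no verdict.
The state is a dict: "clock": time; "q": joint angles; "qd": joint speeds; "joint_torque": joint torques, N m; "ee_pos": TCP position; "ee_rot": TCP orientation; "ft_force": force on the tool from outside, world axes, zero at the start; "moment": the same for the moment, N m; "width": finger opening in mm.
Only numpy, scipy, OpenCV 4.12 (cv2) and the standard library are available. Lean on these libraries where they do the work, as an engineer would, in place of code of your own. Each camera call takes 0.05 s, during which the arm holds its last target. There are 200 camera calls.

TASK

Clear the steel panel: with the fingertips, sweep the four loose green screw caps across the panel and over the edge of the waste chute, so that all four drop into the bin below. Slide them along gently - do not pinch, pick up or flick them - and leave the capped specimen bottle and the culture plates standing where they are.

Things in the scene. Friction and masses are not known exactly. Their poses are not given: they have to be found in the camera images.
- chute (a point): Centre of the mouth of the waste chute, level with the panel's top. The mouth is a rectangular hole 150 mm along world x and 180 mm along world y, never turned; its rim is flush with the panel, with a flat dark trim 12 mm wide. A straight sleeve 60 mm deep leads into a shallow yellow bin (inside 244 mm along x, 264 mm along y, floor 153 mm below this point).
- panel: Flat steel work panel let into the white bench, its top 3 mm above the bench (z = 0.003). Origin on its top, at the centre of the chute mouth; x away from the robot, y to the left. It reaches 130 mm from there towards the robot, 360 mm away from it and 330 mm to either side. Two caps lie beyond the mouth, one to its left and one to its right.
- cap1: Loose green screw cap with a ribbed rim, a disc 30 mm across and 20 mm high, 10 to 14 g, standing open end down on the steel panel at the start. Its origin is its centre, 10 mm above the panel when it stands.
- cap2: Loose green screw cap with a ribbed rim, a disc 30 mm across and 20 mm high, 10 to 14 g, standing open end down on the steel panel at the start. Its origin is its centre, 10 mm above the panel when it stands.
- cap3: Loose green screw cap with a ribbed rim, a disc 30 mm across and 20 mm high, 10 to 14 g, standing open end down on the steel panel at the start. Its origin is its centre, 10 mm above the panel when it stands.
- cap4: Loose green screw cap with a ribbed rim, a disc 30 mm across and 20 mm high, 10 to 14 g, standing open end down on the steel panel at the start. Its origin is its centre, 10 mm above the panel when it stands.
- bottle: Bystander: upright clear specimen bottle of 28 mm diameter with amber content and a green screw cap (30 mm) screwed on, 90 mm high in all, 45 g. It stands on the panel; origin at the centre of its foot, z up.
- plates: Bystander: two culture plates (Petri dishes, red agar) one upon the other, treated as one piece, 90 mm across and 30 mm high, 70 g, on the panel; origin at the centre of the underside, z up.
- plate: Bystander: single culture plate with tan agar, 90 mm across and 15 mm high, 35 g, on the panel beyond the caps; origin at the centre of the underside, z up.

How it is judged:
By the outcome, as a careful person would: the job done as asked, in the order asked, and still so for the second after the job is handed in, with the robot touching nothing.
It also fails if it takes over 59 s, if anything falls off the work surface, if the arm or the gripper's body presses on something with over 40 N, if the wrist force passes 120 N, or if a joint passes its speed limit or range.

## Working session

There is one attempt and no reset: what is moved stays moved. The work goes in short steps, Python scripts to look and compute and a tool call to move; the robot and the scene stay as the last step left them, time stands still between calls to the robot, and variables do not carry over. Pictures are saved under pics/ and viewed, about 8 in all and at most 12, crops included, and the job is handed in when it is done.

Besides the shell and the picture viewer there is one more tool, called after "Emit:" as a command line: name --pt "numbers of a row" for each row, then --argument value for the rest. drive_tool: Moves the arm, as the interface text tells. Its arguments: {"type":"object","properties":{"rows":{"type":"array"}},"required":["rows"]}

```bash
mkdir -p pics; ls
python3 - <<'E'
from station import env, cams
import cv2,numpy as np,pickle
print(env.read_state())
for n in("top","scene"):
    d=cams.get_image(n);cv2.imwrite(f"pics/{n}0.png",d["img"]);pickle.dump(d,open(f"{n}0.pkl","wb"));print(n,d["mtx"],d["world_to_cam"])
E
```

```text
pics
{'clock': 0.0, 'q': array([-1.39461003e+00,  4.91577389e-01,  1.55945224e+00, -8.50075008e-06,
        1.09170708e+00, -1.05600884e-01]), 'qd': array([ 1.13400650e-04, -1.27935874e-03,  1.40710447e-04,  8.49884054e-05,
        3.80772709e-04, -4.60225600e-04]), 'joint_torque': array([-1.79131475e-03, -6.18460107e+01, -2.61598080e+01, -1.47167543e-04,
        4.11065601e-03,  3.28562415e-06]), 'ee_pos': array([ 173.77469079, -600.11836849,  230.71570194]), 'ee_rot': array([-3.87203555e-04,  7.99398566e-01, -6.00800803e-01, -4.21077775e-04]), 'ft_force': array([-0.31313013, -0.61706323, -0.0729141 ]), 'moment': array([-0.05554255, -0.03510782,  0.0049991 ]), 'width': 85.31297245092097}
top [[455.66734365   0.         284.2170604 ]
 [  0.         455.66734365 210.74748054]
 [  0.           0.           1.        ]] [[ 2.92346345e-02 -9.98987415e-01 -3.41976693e-02  3.96522734e+00]
 [-9.87847516e-01 -2.36499897e-02 -1.53616286e-01  6.24753170e+02]
 [ 1.52651962e-01  3.82729987e-02 -9.87538635e-01  6.82924179e+02]
 [ 0.00000000e+00  0.00000000e+00  0.00000000e+00  1.00000000e+00]]
scene [[456.51574399   0.         287.71058626]
 [  0.         456.51574399 200.19033519]
 [  0.           0.           1.        ]] [[-1.67232126e-02  9.99759347e-01 -1.41979476e-02  3.11976322e+00]
 [ 8.12877768e-01  5.32618332e-03 -5.82409963e-01 -4.66998450e+02]
 [-5.82194184e-01 -2.12809616e-02 -8.12771218e-01  1.31714649e+03]
 [ 0.00000000e+00  0.00000000e+00  0.00000000e+00  1.00000000e+00]]
```

View pics/top0.png

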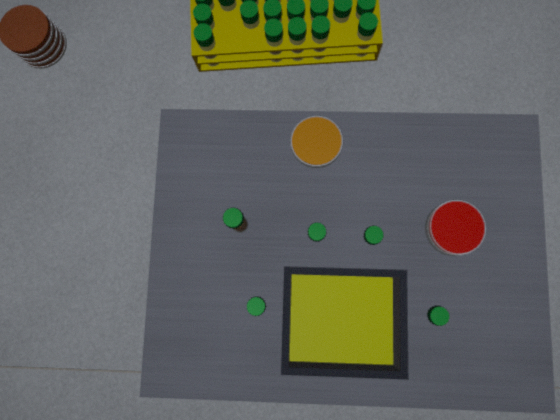

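View pics/scene0.png

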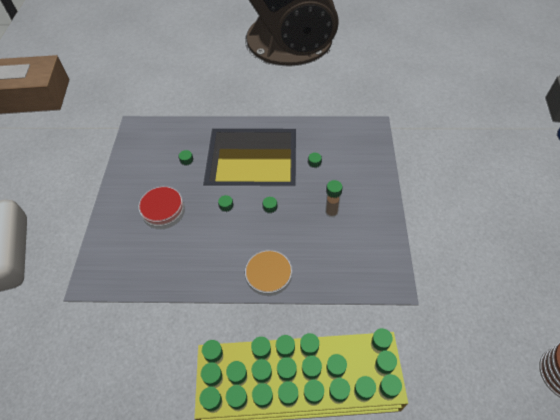

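Top view (image up = +x, left = +y): caps at about (317,231), (374,235), (256,306) and (440,316). The bottle cap is at (233,217), the red plates at (457,228), the tan plate at (317,141), and the chute trim spans (283,267)-(408,378).

```bash
cat > h.py <<'E'
import numpy as np,cv2
def pix(d,u,v,z):
    K=d["mtx"];T=np.array(d["world_to_cam"]);R=T[:3,:3];c=-R.T@T[:3,3]
    r=R.T@np.array([(u-K[0,2])/K[0,0],(v-K[1,2])/K[1,1],1]);return c+r*(z-c[2])/r[2]
def green(d,z=23):
    h=cv2.cvtColor(d["img"],cv2.COLOR_BGR2HSV);m=cv2.inRange(h,(50,120,40),(80,255,255))
    n,_,s,c=cv2.connectedComponentsWithStats(m)
    return [(c[i].round(1),s[i,4],pix(d,*c[i],z).round(1)) for i in range(1,n) if s[i,4]>40]
E
python3 - <<'E'
from h import *;import pickle
for n in("top0","scene0"):
    d=pickle.load(open(n+".pkl","rb"));print(n)
    for g in green(d): 
        if 420<g[2][0]<800: print(g, pix(d,*g[0],93).round(0))
d=pickle.load(open("top0.pkl","rb"))
print("rim",[pix(d,u,v,3).round() for u,v in((283,267),(407,270),(408,378),(281,375))])
print("tan",pix(d,317,141,18).round(),"red",pix(d,457,228,33).round(),"panel",[pix(d,u,v,3).round() for u,v in((160,109),(538,115),(553,411),(141,396))])
E
```

```text
top0
(array([232.6, 217.5]), np.int32(314), array([615. , 107.1,  23. ])) [605.  96.  93.]
(array([316.5, 231.4]), np.int32(258), array([595.2, -32.6,  23. ])) [588. -30.  93.]
(array([373.3, 234.6]), np.int32(267), array([ 592.3, -125.5,   23. ])) [ 585. -114.   93.]
(array([255.6, 305.9]), np.int32(272), array([472. ,  63.2,  23. ])) [476.  57.  93.]
(array([438.7, 315.5]), np.int32(300), array([ 466.1, -228.5,   23. ])) [ 471. -208.   93.]
scene0
(array([185.2, 155.6]), np.int32(100), array([ 468.5, -226.3,   23. ])) [ 530. -203.   93.]
(array([314.5, 158.1]), np.int32(104), array([474.7,  65. ,  23. ])) [535.  62.  93.]
(array([334.2, 186.6]), np.int32(143), array([554.6, 105.5,  23. ])) [608.  99.  93.]
(array([225. , 201.4]), np.int32(126), array([ 594.9, -124. ,   23. ])) [ 645. -110.   93.]
(array([269.4, 202.8]), np.int32(127), array([597.8, -30.9,  23. ])) [647. -26.  93.]
rim [array([536.,  22.,   3.]), array([ 537., -184.,    3.]), array([ 366., -184.,    3.]), array([363.,  20.,   3.])]
tan [751. -31.  18.] red [ 605. -258.   33.] panel [array([810., 249.,   3.]), array([ 809., -412.,    3.]), array([ 324., -408.,    3.]), array([322., 246.,   3.])]
```

Emit:
drive_tool --pt "0.55 0 0 0.01 -0.15" --pt "0.55 0 0 0.01 -0.15" --pt "0.55 0 0 0.01 -0.15" --pt "0.55 0 0 0.01 -0.15" --pt "0.55 0 0 0.01 -0.15" --pt "0.55 0 0 0.01 -0.15" --pt "0.55 0 0 0.01 -0.15" --pt "0.55 0 0 0 -0.15"

```text
clock: 0.9
ee_pos: [173.7, -599.7, 159.6]
ee_rot: [-0.001, 0.999, -0.041, -0.0]
ft_force: [-1.8, 0.2, -1.0]
width: 19.2
```

Emit:
drive_tool --pt "0.55 0 0 0 -0.089" --pt "0.55 0.035 -0.036 0 0" --pt "0.55 0.035 -0.036 0 0" --pt "0.55 0.035 -0.036 0 0" --pt "0.55 0.035 -0.036 0 0" --pt "0.55 0.035 -0.036 0 0" --pt "0.55 0.035 -0.036 0 0" --pt "0.55 0 0 0 0"

```text
clock: 1.7
ee_pos: [385.9, -381.3, 161.2]
ee_rot: [-0.001, 1.0, 0.003, -0.0]
ft_force: [0.1, -0.3, -0.7]
width: 19.2
```

Emit:
drive_tool --pt "0.55 0.027 -0.037 0 0" --pt "0.55 0.027 -0.037 0 0" --pt "0.55 0.027 -0.037 0 0" --pt "0.55 0 0 0.04 0" --pt "0.55 0 0 0.04 0" --pt "0.55 0 0 0.03 0" --pt "0.55 0 0 0.02 0" --pt "0.55 0 0 0 0"

```text
clock: 2.5
ee_pos: [462.7, -274.0, 28.8]
ee_rot: [-0.001, 1.0, -0.0, -0.002]
ft_force: [0.2, 0.2, -0.3]
width: 19.2
```

Run:
```python
from station import env, cams
from h import *
for n in("top","wrist"):
    d=cams.get_image(n);cv2.imwrite(f"pics/{n}1.png",d["img"])
    if n=="top": print([g for g in green(d) if 420<g[2][0]<800])
print(env.read_state()["ee_pos"])
```

```text
[(array([232.6, 217.4]), np.int32(310), array([615.1, 107.1,  23. ])), (array([316.5, 231.4]), np.int32(258), array([595.3, -32.6,  23. ])), (array([373.4, 234.6]), np.int32(269), array([ 592.4, -125.6,   23. ])), (array([255.6, 305.9]), np.int32(272), array([472.1,  63.2,  23. ])), (array([438.7, 315.6]), np.int32(300), array([ 466. , -228.4,   23. ]))]
[ 463.83884287 -274.69150294   31.4795858 ]
```

View pics/wrist1.png

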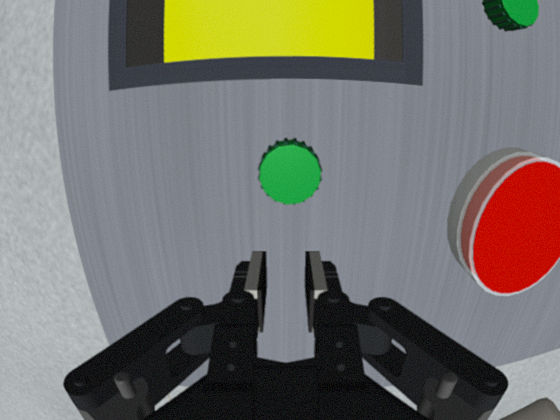

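Wrist view: cap D at (290,171) lies straight ahead of the finger gap, which is centred near (286,265). The path to the chute is clear.

Emit:
drive_tool --pt "0.55 0.003 0 0.015 0" --pt "0.55 0 0 0.008 0" --pt "0.55 0 0 0 0" --pt "0.55 0 -0.012 0 0" --pt "0.55 0 -0.012 0 0" --pt "0.55 0 -0.01 0 0" --pt "0.55 0 -0.01 0 0" --pt "0.55 0 0 0 0"

```text
clock: 3.4
ee_pos: [466.9, -228.7, 8.5]
ee_rot: [-0.0, 1.0, 0.001, -0.0]
ft_force: [0.1, -0.7, -0.3]
width: 19.0
```

Run:
```python
from station import env, cams
from h import *
for n in("top","wrist"):
    d=cams.get_image(n);cv2.imwrite(f"pics/{n}2.png",d["img"])
    if n=="top": print([g for g in green(d) if 420<g[2][0]<800])
s=env.read_state();print(s["ee_pos"],s["ft_force"])
```

```text
[(array([232.6, 217.5]), np.int32(313), array([614.9, 107.1,  23. ])), (array([316.5, 231.4]), np.int32(258), array([595.2, -32.6,  23. ])), (array([373.3, 234.6]), np.int32(268), array([ 592.4, -125.5,   23. ])), (array([255.6, 305.9]), np.int32(270), array([472. ,  63.2,  23. ])), (array([423.4, 314.1]), np.int32(305), array([ 467.6, -204.4,   23. ]))]
[ 467.20789788 -230.07203264    8.46653186] [ 0.19141035 -0.64168552  0.55957362]
```

View pics/wrist2.png

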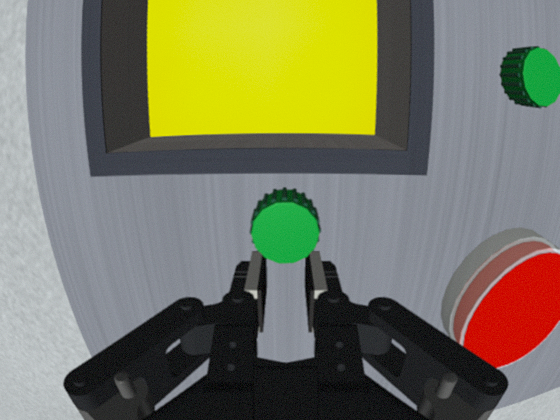

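Cap D at (285,232) sits centred in the finger gap. I'll push it over the edge.

Emit:
drive_tool --pt "0.55 0 -0.01 0 0" --pt "0.55 0 -0.01 0 0" --pt "0.55 0 -0.01 0 0" --pt "0.55 0 -0.008 0 0" --pt "0.55 0 -0.008 0 0" --pt "0.55 0 -0.008 0 0" --pt "0.55 0 -0.008 0 0" --pt "0.55 0 -0.006 0 0"

```text
clock: 4.3
ee_pos: [466.9, -161.5, 8.3]
ee_rot: [0.0, 1.0, 0.0, -0.0]
ft_force: [0.2, -0.2, -0.6]
width: 19.2
```

Emit:
drive_tool --pt "0.55 0 -0.004 0 0" --pt "0.55 0 0 0 0" --pt "0.55 0 0 0 0"

```text
clock: 4.6
ee_pos: [467.0, -158.4, 8.3]
ee_rot: [0.0, 1.0, 0.0, 0.0]
ft_force: [-0.0, -0.6, 0.3]
width: 19.3
```

Run:
```python
from station import env, cams
from h import *
d=cams.get_image("top");cv2.imwrite("pics/top3.png",d["img"])
print([g for g in green(d) if 320<g[2][0]<800])
s=env.read_state();print(s["ee_pos"],s["ft_force"])
```

```text
[(array([232.6, 217.5]), np.int32(315), array([614.9, 107.1,  23. ])), (array([316.6, 231.5]), np.int32(257), array([595.2, -32.7,  23. ])), (array([373.3, 234.6]), np.int32(267), array([ 592.3, -125.5,   23. ])), (array([255.6, 305.9]), np.int32(271), array([472. ,  63.2,  23. ])), (array([372.8, 306.2]), np.int32(112), array([ 477.4, -124.6,   23. ]))]
[ 467.0664959  -158.50876597    8.32052495] [ 0.46709083  0.41210962 -0.32183578]
```

Emit:
drive_tool --pt "0.55 0 0 -0.04 0" --pt "0.55 0 0 -0.04 0" --pt "0.55 0.005 -0.04 -0.02 0" --pt "0.55 0 -0.045 0 0" --pt "0.55 0 -0.045 0 0" --pt "0.55 0 -0.045 0 0" --pt "0.55 0 -0.045 0 0" --pt "0.55 0 -0.045 0 0"

```text
clock: 5.45
ee_pos: [471.8, 108.2, 108.4]
ee_rot: [0.0, 1.0, -0.0, 0.0]
ft_force: [1.6, -0.7, 0.1]
width: 19.1
```

Run:
```python
from station import env, cams
from h import *
d=cams.get_image("top");cv2.imwrite("pics/top4.png",d["img"])
print([g for g in green(d) if 320<g[2][0]<800])
s=env.read_state();print(s["ee_pos"],s["ft_force"])
```

```text
[(array([232.7, 217.5]), np.int32(314), array([614.9, 106.9,  23. ])), (array([316.5, 231.4]), np.int32(260), array([595.2, -32.5,  23. ])), (array([373.3, 234.6]), np.int32(267), array([ 592.3, -125.5,   23. ])), (array([255.5, 305.9]), np.int32(270), array([472. ,  63.3,  23. ])), (array([375.4, 307.3]), np.int32(191), array([ 475.8, -128.6,   23. ]))]
[471.56471639 113.05965019 108.49554038] [-2.70847523  2.99685617 -0.31561145]
```

View pics/top4.png

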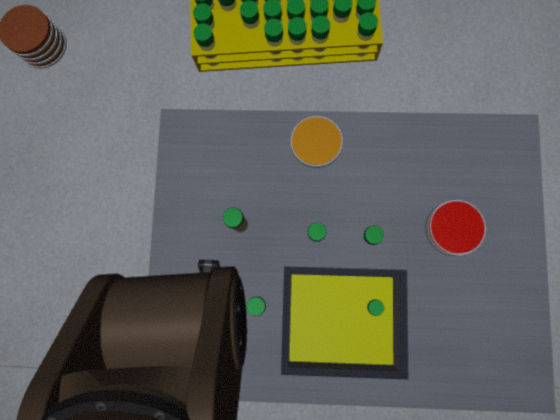

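Cap D is in the bin, showing on the yellow floor at (375,307). Everything else is where it was. The tool is now beside cap C at (256,306).

Emit:
drive_tool --pt "0.55 0.002 0 0.04 0" --pt "0.55 0 0 0.035 0" --pt "0.55 0 0 0.025 0" --pt "0.55 0 0 0 0" --pt "0.55 0 0.01 0 0" --pt "0.55 0 0.01 0 0" --pt "0.55 0 0.01 0 0" --pt "0.55 0 0.01 0 0"

```text
clock: 6.3
ee_pos: [474.4, 65.5, 9.2]
ee_rot: [0.0, 1.0, -0.0, 0.001]
ft_force: [0.4, -0.7, 0.0]
width: 19.3
```

Run:
```python
from station import env, cams
from h import *
d=cams.get_image("wrist");cv2.imwrite("pics/wrist5.png",d["img"])
s=env.read_state();print(s["ee_pos"],s["ft_force"])
```

```text
[474.3446592   64.5908937    9.05134632] [-0.04637553 -0.86072826 -0.66246698]
```

View pics/wrist5.png

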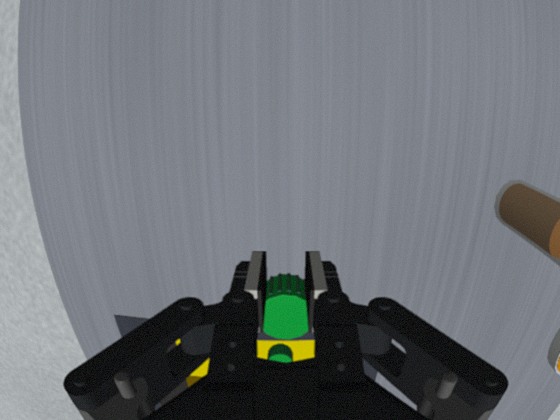

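Cap C at (286,312) is nested in the gap on the chute side, with the bottle well clear. I'll continue to the edge.

Emit:
drive_tool --pt "0.55 0 0.01 0 0" --pt "0.55 0 0.01 0 0" --pt "0.55 0 0.01 0 0" --pt "0.55 0 0.008 0 0" --pt "0.55 0 0.008 0 0" --pt "0.55 0 0.008 0 0" --pt "0.55 0 0.008 0 0" --pt "0.55 0 0.006 0 0"

```text
clock: 7.15
ee_pos: [474.0, -1.9, 8.3]
ee_rot: [0.0, 1.0, -0.0, 0.0]
ft_force: [-0.4, -0.4, -0.3]
width: 19.1
```

Emit:
drive_tool --pt "0.55 0 0.004 0 0" --pt "0.55 0 0 0 0" --pt "0.55 0 0 0 0" --pt "0.55 0 0 -0.04 0" --pt "0.55 0 0 -0.04 0" --pt "0.55 0 0 -0.04 0" --pt "0.55 0 0 0 0.15" --pt "0.55 0 0 0 0.15"

```text
clock: 7.95
ee_pos: [474.3, -5.0, 129.7]
ee_rot: [0.0, 0.988, -0.152, 0.001]
ft_force: [-0.8, 0.5, 0.5]
width: 19.0
```

Emit:
drive_tool --pt "0.55 0 0 0 0.15" --pt "0.55 0 0 0 0.15" --pt "0.55 0 0 0 0.15" --pt "0.55 0 0 0 0.15" --pt "0.55 0 0 0 0.15" --pt "0.55 0 0 0 0.15" --pt "0.55 0 0 0 0.15" --pt "0.55 0 0 0 0.15"

```text
clock: 8.75
ee_pos: [473.8, -4.9, 128.3]
ee_rot: [0.0, 0.73, -0.684, -0.0]
ft_force: [-0.4, 0.4, 0.4]
width: 19.2
```

Emit:
drive_tool --pt "0.55 0 0 0 0.071" --pt "0.55 0.01 -0.045 0 0" --pt "0.55 0.01 -0.045 0 0" --pt "0.55 0.01 -0.045 0 0" --pt "0.55 0 -0.04 0 0" --pt "0.55 0 0 0 0"

```text
clock: 9.35
ee_pos: [652.5, -35.3, 127.7]
ee_rot: [-0.001, 0.707, -0.707, 0.001]
ft_force: [-1.0, 0.1, -0.9]
width: 19.3
```

Run:
```python
from station import env, cams
from h import *
d=cams.get_image("top");cv2.imwrite("pics/top6.png",d["img"])
print([g for g in green(d) if 320<g[2][0]<800])
d=cams.get_image("scene");cv2.imwrite("pics/scene6.png",d["img"])
print([g for g in green(d) if 320<g[2][0]<800])
s=env.read_state();print(s["ee_pos"],s["ee_rot"],s["ft_force"])
```

```text
[(array([226.2, 216.5]), np.int32(75), array([616.4, 117.9,  23. ]))]
[(array([334.2, 186.5]), np.int32(142), array([554.4, 105.7,  23. ])), (array([225. , 201.7]), np.int32(131), array([ 595.6, -124. ,   23. ])), (array([269.4, 202.8]), np.int32(123), array([597.8, -30.9,  23. ]))]
[648.67391954 -34.81693205 127.44899754] [ 4.55008710e-04  7.07260578e-01 -7.06952599e-01 -5.38629712e-04] [0.17447765 0.47419741 0.40266312]
```

View pics/scene6.png

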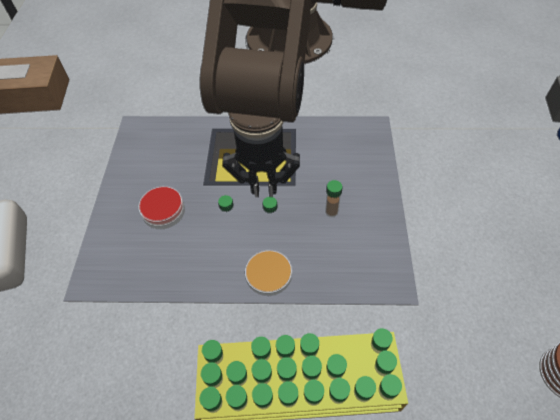

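Cap C is off the panel and the bystanders haven't moved. The fingers stand behind cap A at (269,203). I'll lower them and push.

Emit:
drive_tool --pt "0.55 -0.003 0 0.045 0" --pt "0.55 0 0 0.04 0" --pt "0.55 0 0 0.034 0" --pt "0.55 0 0 0 0" --pt "0.55 0 0.01 0 0" --pt "0.55 0 0.01 0 0" --pt "0.55 0 0.01 0 0" --pt "0.55 0 0.01 0 0"

```text
clock: 10.25
ee_pos: [608.1, -32.3, 10.5]
ee_rot: [0.0, -0.707, 0.707, -0.001]
ft_force: [0.1, -0.2, 0.9]
width: 19.2
```

Run:
```python
from station import env, cams
from h import *
d=cams.get_image("wrist");cv2.imwrite("pics/wrist7.png",d["img"])
s=env.read_state();print(s["ee_pos"],s["ft_force"])
```

```text
[606.61237718 -32.20409768  10.13077412] [ 0.07114759 -0.03672024  0.26553451]
```

View pics/wrist7.png

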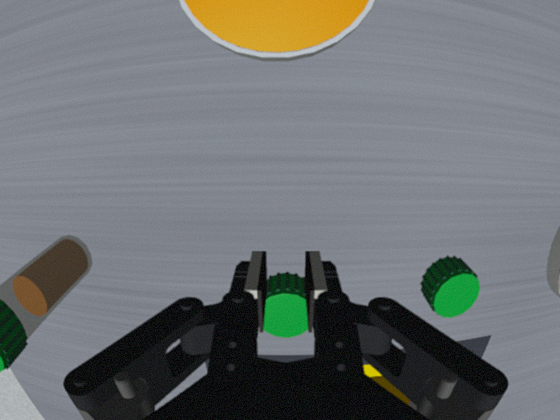

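Cap A at (286,305) is centred in the gap. I'll push it on over the edge, then move behind cap B.

Emit:
drive_tool --pt "0.55 0 0.01 0.001 0" --pt "0.55 0 0.01 0 0" --pt "0.55 0 0.01 0 0" --pt "0.55 0 0.01 0 0" --pt "0.55 0 0.01 0 0" --pt "0.55 0 0.009 0 0" --pt "0.55 0 0.008 0 0" --pt "0.55 0 0.008 0 0"

```text
clock: 11.1
ee_pos: [533.3, -32.3, 8.3]
ee_rot: [-0.0, -0.707, 0.707, -0.0]
ft_force: [-0.4, 0.1, 0.8]
width: 19.4
```

Emit:
drive_tool --pt "0.55 0 0.008 0 0" --pt "0.55 0 0.008 0 0" --pt "0.55 0 0.005 0 0" --pt "0.55 0 0 0 0" --pt "0.55 0 0 0 0" --pt "0.55 0 0 -0.04 0" --pt "0.55 0 0 -0.04 0" --pt "0.55 0 0 -0.04 0"

```text
clock: 11.9
ee_pos: [513.0, -32.3, 129.6]
ee_rot: [-0.0, -0.707, 0.707, 0.0]
ft_force: [0.4, -0.0, 0.3]
width: 19.3
```

Emit:
drive_tool --pt "0.55 0.03 -0.035 0 0" --pt "0.55 0.03 -0.035 0 0" --pt "0.55 0.03 -0.035 0 0" --pt "0.55 0.003 -0.031 0 0" --pt "0.55 0 0 0 0"

```text
clock: 12.4
ee_pos: [651.8, -126.6, 127.8]
ee_rot: [0.0, -0.707, 0.708, -0.001]
ft_force: [-0.4, 0.7, -0.3]
width: 18.8
```

Run:
```python
from station import env, cams
from h import *
d=cams.get_image("scene");cv2.imwrite("pics/scene8.png",d["img"])
print([g for g in green(d) if 320<g[2][0]<800])
d=cams.get_image("wrist");cv2.imwrite("pics/wrist8.png",d["img"])
s=env.read_state();print(s["ee_pos"],s["ee_rot"],s["ft_force"])
```

```text
[(array([334.2, 186.5]), np.int32(141), array([554.3, 105.6,  23. ])), (array([225.1, 201.4]), np.int32(123), array([ 595. , -123.9,   23. ]))]
[ 648.71112586 -125.18630646  127.60953531] [-2.86801283e-04 -7.07085611e-01  7.07127760e-01  4.33169910e-04] [ 0.43118707  0.13748771 -1.11700925]
```

Cap A is off the panel. Cap B is aligned at y = -124.

Emit:
drive_tool --pt "0.55 0 0 0.045 0" --pt "0.55 0 0 0.04 0" --pt "0.55 0 0 0.034 0" --pt "0.55 0 0 0 0" --pt "0.55 0 0.01 0 0" --pt "0.55 0 0.01 0 0" --pt "0.55 0 0.01 0 0" --pt "0.55 0 0.01 0 0"

```text
clock: 13.3
ee_pos: [608.1, -125.4, 10.5]
ee_rot: [0.0, -0.707, 0.707, -0.001]
ft_force: [-0.5, 0.3, -0.1]
width: 19.0
```

Run:
```python
from station import env, cams
from h import *
d=cams.get_image("wrist");cv2.imwrite("pics/wrist9.png",d["img"])
s=env.read_state();print(s["ee_pos"],s["ft_force"])
```

```text
[ 606.64177678 -125.22759469   10.12706247] [-0.02556318 -0.68671029 -0.09194151]
```

View pics/wrist9.png

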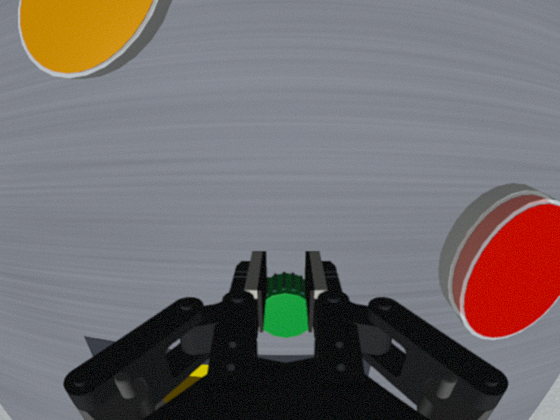

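Cap B at (286,305) is nested too. I'll push it over the edge and then move the arm clear to the right.

Emit:
drive_tool --pt "0.55 0 0.01 0.001 0" --pt "0.55 0 0.01 0 0" --pt "0.55 0 0.01 0 0" --pt "0.55 0 0.01 0 0" --pt "0.55 0 0.01 0 0" --pt "0.55 0 0.009 0 0" --pt "0.55 0 0.008 0 0" --pt "0.55 0 0.008 0 0"

```text
clock: 14.15
ee_pos: [533.3, -125.3, 8.3]
ee_rot: [-0.0, -0.707, 0.707, -0.0]
ft_force: [0.1, 0.5, -1.0]
width: 18.8
```

Emit:
drive_tool --pt "0.55 0 0.008 0 0" --pt "0.55 0 0.008 0 0" --pt "0.55 0 0.005 0 0" --pt "0.55 0 0 0 0" --pt "0.55 0 0 0 0" --pt "0.55 0 0 -0.045 0" --pt "0.55 0 0 -0.045 0" --pt "0.55 0 0 -0.045 0"

```text
clock: 14.95
ee_pos: [513.0, -125.2, 144.8]
ee_rot: [-0.0, -0.707, 0.707, 0.0]
ft_force: [0.6, -0.5, -0.0]
width: 18.9
```

Emit:
drive_tool --pt "0.55 0.045 0.005 -0.02 0" --pt "0.55 0.045 0.01 -0.02 0" --pt "0.55 0.045 0.015 0 0" --pt "0.55 0.045 0.015 0 0" --pt "0.55 0.045 0.015 0 0" --pt "0.55 0.045 0.015 0 0" --pt "0.55 0.045 0.015 0 0" --pt "0.55 0 0 0 0"

```text
clock: 15.75
ee_pos: [421.2, -444.9, 183.0]
ee_rot: [-0.0, -0.706, 0.709, -0.001]
ft_force: [-0.1, 1.3, -0.5]
width: 19.3
```

Run:
```python
from station import env, cams
from h import *
d=cams.get_image("top");cv2.imwrite("pics/top10.png",d["img"])
for g in green(d):
    if 320<g[2][0]<800: print(g,"floor",pix(d,*g[0],-130).round())
s=env.read_state();print(s["ee_pos"],s["ee_rot"],s["ft_force"])
```

```text
(array([232.5, 217.4]), np.int32(310), array([615. , 107.3,  23. ])) floor [ 636.  131. -130.]
(array([312.1, 282.7]), np.int32(177), array([511.6, -27. ,  23. ])) floor [ 511.  -31. -130.]
(array([362.1, 283.8]), np.int32(188), array([ 512.3, -107.5,   23. ])) floor [ 512. -128. -130.]
(array([298.2, 299.9]), np.int32(176), array([483.6,  -5.2,  23. ])) floor [ 478.   -5. -130.]
(array([375.4, 307.2]), np.int32(189), array([ 476. , -128.7,   23. ])) floor [ 468. -154. -130.]
[ 421.84497572 -442.36215848  182.78519577] [-8.39752199e-05 -7.05839491e-01  7.08371796e-01 -6.27432493e-05] [ 0.34511199  0.73186813 -0.93567233]
```

View pics/top10.png

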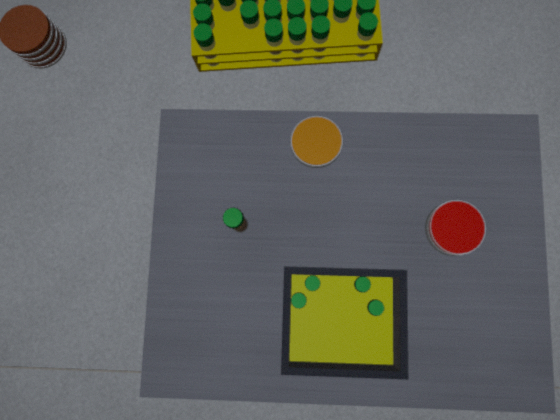

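All four caps lie on the bin floor at (312,283), (362,284), (298,300) and (375,307). The bottle and plates are at their original pixels and the arm is clear.

```bash
python3 -c "
from station import env
print(env.close_job())"
```

```text
the job is handed in; nothing more can be done
None
```

All four green caps are in the bin. I swept each one along the panel between the partly open fingertips, at about 0.1 m/s and without pinching, then over the chute edge. The job was handed in at about 16 s of the 59 s allowed.

The last top view shows all four caps lying on the bin floor. The bottle cap is within 0.1 pixel of where it started, and the red and tan plates look unmoved. No wrist force reading passed about 5 N, and the arm stood clear of everything at the end. No check failed. The top and scene cameras differed by 2–3 mm on cap positions, which did not matter with the caps held in the finger gap.

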